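Set the stop screw to the setting block

TASK

Two identical stop stands are on the bench, and the steel setting block is under the stop screw of one of them. Pick up the upright fork-ended driver, set it down over the bar head of the screw above the block, and turn it clockwise (seen from above) until the screw's sprung tip just rests on the block, so that the block would just drag beneath it: the tip is pushed in a little, by less than half its length. Let go and leave the driver standing upright on the screw, with the block still in its place and the other stand's screw not turned.

Things in the scene. Friction and masses are not known exactly. Their poses are not given: they have to be found in the camera images.
- driver_grip (a point): driver: loose tool standing upright on its steel fork, 110 mm tall, 0.22 kg. Point: centre of its flat black handle, 85 mm above the fork's feet. Handle 44 mm along x, 24 mm thick along y (grip across y), 50 mm high; z up. Fork slot runs along x, open at both ends: 13 mm wide, widening to 28 mm in the lowest 12 mm, 38 mm deep
- stop_head (a point): bar head of the screw to set, on a grey C-frame stand. Point: middle of the bar's top edge, on the screw's upright axis. Bar 40 mm along x, 8 mm thick along y, 14 mm high. Below it a flat steel boss, 56 mm across, top 100 mm above the worktop; bar top 28 mm above the boss at screw 0. The driver's feet stand on the boss, so the driver stays up while the screw sinks
- stop_screw (a joint): turn of that screw, rad, 0 to 1.7; grows clockwise from above, and the screw goes down 12 mm per rad. Starts at 0 to 0.25. Stiff enough to stay where it is left (0.1 N m). The tip reaches the block at about 0.83
- stop_tip (a joint): how far the brass sprung tip (12 mm diameter, sticks out 12 mm below the screw's sleeve) is pushed in, m: 0 free, 0.011 solid; soft spring, 1 N at first touch and 0.5 N more per mm. Its free end is 60 mm above the worktop when the screw reads 0
- block_centre (a point): centre of the setting block: plain steel block 60 mm along its x, 34 mm along y, 40 mm high, loose on the foot plate under the stop screw, so that its top is 50 mm above the worktop
- spare_screw (a joint): turn of the screw of the other, identical stand, which has only a flat jar cap under it: to be left alone
- spare_head (a point): bar head of the other stand's screw, same shape as stop_head
There are look-alikes about, which are no part of the job. Leave any yellow look-alike of the part that bears block_centre alone. What is shaped like the part that bears driver_grip but yellow is not meant.

How it is judged:
On the way, in this order (a step that is already met when the one before it is completed fails the run):
1. the driver is over the bar head, its fork down on the boss, before the tip has reached the block (horizontal distance between driver_grip and stop_head below 0.018 m and height (world z) of driver_grip below 0.195 m and angle between driver_grip's own z axis and vertical below 0.26 rad and value of joint stop_tip below 0.0003 m), for 0.2 s.
2. the tip has been brought down on the block with the driver on the head (horizontal distance between driver_grip and stop_head below 0.018 m and height (world z) of driver_grip below 0.195 m and value of joint stop_tip above 0.0003 m), for 0.2 s.
At the end, for the whole second after the job is handed in: The sprung tip rests on the block, pushed in by 0.3 to 6 mm, and the screw is still; the block stands flat with its centre within 25 mm of the screw's axis; the driver stands on the boss over the bar head, within 22 mm of the axis and within 15 degrees of upright (value of joint stop_tip between 0.0003 and 0.006 m and horizontal distance between block_centre and stop_head below 0.025 m and angle between block_centre's own z axis and vertical below 0.1 rad and horizontal distance between driver_grip and stop_head below 0.022 m and height (world z) of driver_grip between 0.175 and 0.195 m and angle between driver_grip's own z axis and vertical below 0.26 rad and velocity of joint stop_screw between -0.05 and 0.05 rad/s); the robot touches nothing.
It fails at once if the setting block is shifted by more than 15 mm (distance of block_centre from where it was at the start of the episode above 0.015 m).
It fails at once if the tip is driven nearly solid (pushed in more than 9.5 mm) (value of joint stop_tip above 0.0095 m).
It fails at once if the other stand's screw is turned (its head sinks or rises by more than 3 mm) (distance of spare_head from where it was at the start of the episode above 0.003 m).
It also fails if it takes over 38 s, if anything falls off the work surface, if the arm or the gripper's body presses on something with over 40 N, if the wrist force passes 120 N, or if a joint passes its speed limit or range.

ROBOT

A 7-joint arm with a two-finger parallel gripper is mounted at the origin on a cart in front of the work surface, level with it; the furniture and walls round the work are solid. World frame = base frame: x ahead of the robot, y to its left, z up, the work surface at z = 0. Lengths are in m, angles in rad, forces in N, time in s.
With the tool pointing down it reaches from about 0.425 to 0.875 m from the base axis. Payload 4.7 kg.
Tool frame: the origin (TCP) lies between the finger pads; the fingertips stand 11 mm ahead of it and the grasp point (between the pads) lies 8 mm behind it (ctrl.tip_reach is the distance from the TCP to the fingertips, in m); z points along the fingers, y is the direction in which the jaws open and shut (so a half turn about z gives the same grasp; the last joint's range is limited). The gripper opens to 87 mm and grips with 3 to 60 N. Pads are 19 mm wide; open, the fingers measure 117 mm over their backs; the gripper's body (75 mm by 190 mm) begins 51 mm behind the grasp point.
Start: joints at [1.197, 0.321, -0.07, 1.45, 0.023, 1.371, -0.057], TCP at [0.246, -0.602, 0.234] pointing down, gripper open.
Joint ranges: [-2.86, 2.86], [-0.3, 2.09], [-1.38, 1.24], [0.06, 2.45], [-1.56, 4.7], [0.09, 2.05], [-2.69, 2.69]. Speed limits (rad/s): [2.57, 2.57, 3.14, 3.14, 3.14, 3.14, 3.14].

INTERFACE

Orientations are given as a rotation vector (axis times angle).
In Python, from bench import ctrl gives the robot as it stands. The module is installed in compiled form; this text tells all that it offers.
- The arm moves only by the tool move_arm, never from a script. Its argument "rows" is a list of rows, each an object with "xyz": the shift along the tool's x, y, z in cm, a list of three; "twist": the turn, a rotation vector about the tool's x, y, z in rad, a list of three; "grip": the closure, from 0 (fully open) to 1 (shut). A call has 1 to 5 rows; each row is the pose to reach, as a shift and turn from the pose commanded when the call began, along the tool's axes at that moment; what a row does not reach only later rows make up. A row lasts 1/10 s, in which the tool goes at most 50 mm and 8.59 degrees, less where a joint would pass 70% of its speed; a pose out of reach is approached as far as the arm can. A call with a gripper value outside its range is refused whole. The fingers move at their own pace and stop on an object; "force" is the grip in N (left out, the last holds). Time passes only in rows, so rows that repeat a pose let the fingers close. It gives the time, the measured TCP pose, the force and the opening at its end, in the units of the state.
- ctrl.get_state(): the state, without advancing time (a new reading comes with each control period).
- ctrl.get_image(name): name is "scene" or "top" or "wrist"; returns (picture, depth): 384x512x3 uint8, blue, green, red; 384x512 float32, m along the optical axis (not along the pixel's ray), 0 where there is no reading.
- ctrl.camera_info(name): a dict with "mtx" (3x3 intrinsics, pixels), "k1" (the pictures are not rectified: a ray, as slopes to the right and down, at radius r is drawn at 1 + k1 r^2 times it, then the intrinsics apply), "world_from_camera" (4x4, takes a point from camera to world coordinates). Camera axes: x right, y down, z forward; pixel columns grow to the right and rows downward; lengths in m; the calibration is good to about 2 mm. A picture is of the moment at which its call begins: read the wrist's pose just before it. camera_info takes no time and is no camera call; for the wrist camera it gives the pose at the moment of the call.
- ctrl.close_job(): hands the job in, once; it reports no verdict.
The state is a dict: "time": time; "joint_positions": joint angles; "qd": joint speeds; "joint_torque": joint torques, N m; "position": TCP position; "tool_rot": TCP orientation; "ft_force": force on the tool from outside, world axes, zero at the start; "torque": the same for the moment, N m; "grip_width": opening from 0.0 (shut) to 1.0 (fully open).
Only numpy, scipy, OpenCV 4.12 (cv2) and the standard library are available. Lean on these libraries where they do the work, as an engineer would, in place of code of your own. Each camera call takes 0.05 s, during which the arm holds its last target. There are 200 camera calls.

## Working session

There is one attempt and no reset: what is moved stays moved. The work goes in short steps, Python scripts to look and compute and a tool call to move; the robot and the scene stay as the last step left them, time stands still between calls to the robot, and variables do not carry over. Pictures are saved under pics/ and viewed, about 8 in all and at most 12, crops included, and the job is handed in when it is done.

Besides the shell and the picture viewer there is one more tool, called after ">>>" as name(argument=value, ...), one argument or row to a line, values as JSON. move_arm: Moves the arm, as the interface text tells. Its arguments: {"type":"object","properties":{"rows":{"type":"array"},"force":{"type":"number"}},"required":["rows"]}

```bash
mkdir -p pics; cat > h.py <<'E'
import numpy as np, cv2, json
from bench import ctrl
def grab(n):
    info=ctrl.camera_info(n); im,d=ctrl.get_image(n); return im,d,info
def cloud(d,info):
    K=np.array(info["mtx"]);k1=info["k1"];T=np.array(info["world_from_camera"])
    h,w=d.shape;u,v=np.meshgrid(np.arange(w),np.arange(h))
    p=cv2.undistortPoints(np.stack([u,v],-1).reshape(-1,1,2).astype(np.float64),K,np.array([k1,0,0,0.])).reshape(h,w,2)
    P=np.dstack([p*d[...,None],d]); W=P@T[:3,:3].T+T[:3,3]; W[d<=0]=np.nan
    return W
E
python3 - <<'E'
from h import *
ims=[]
for n in("scene","top"):
    im,d,i=grab(n); np.savez(f"{n}.npz",im=im,W=cloud(d,i)); cv2.imwrite(f"pics/{n}.png",im)
    print(n,np.round(i["world_from_camera"],3).tolist(),i["mtx"],i["k1"])
print(ctrl.get_state())
E
```

```text
scene [[-0.837, -0.369, 0.404, 0.212], [-0.547, 0.538, -0.642, 0.512], [0.019, -0.758, -0.652, 0.666], [0.0, 0.0, 0.0, 1.0]] [[364.70690329   0.         257.41206479]
 [  0.         364.70690329 185.76250808]
 [  0.           0.           1.        ]] -0.10728930567802582
top [[-0.007, -0.991, 0.135, 0.365], [-1.0, 0.007, -0.004, -0.003], [0.003, -0.135, -0.991, 1.249], [0.0, 0.0, 0.0, 1.0]] [[494.82062249   0.         251.76995718]
 [  0.         494.82062249 192.87136804]
 [  0.           0.           1.        ]] -0.16064363327182696
{'time': 0.1, 'joint_positions': array([ 1.19709749,  0.32176047, -0.07011625,  1.45155505,  0.02261656,
        1.37082318, -0.05690383]), 'qd': array([-1.83464562e-04, -1.46463297e-03,  4.98089592e-05, -2.20817293e-03,
       -8.91416998e-04,  2.07326554e-03, -2.40626389e-03]), 'joint_torque': array([-1.04899464e-03, -4.92571378e+01, -4.06471314e-01, -3.13397884e+01,
       -6.43320079e-02,  3.94832273e-02,  6.61102217e-05]), 'position': array([ 0.24558268, -0.60129549,  0.23256258]), 'tool_rot': array([-3.08103150e+00, -6.05103171e-01,  6.86502110e-04]), 'ft_force': array([-0.60874862,  0.91883312,  0.16404895]), 'torque': array([-0.04432591,  0.00609332,  0.0261586 ]), 'grip_width': 0.9972322746871449}
```

View pics/scene.png

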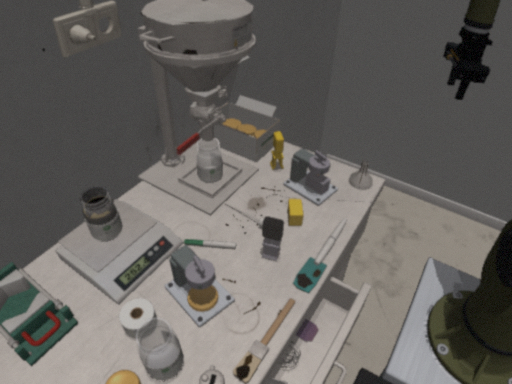

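View pics/top.png

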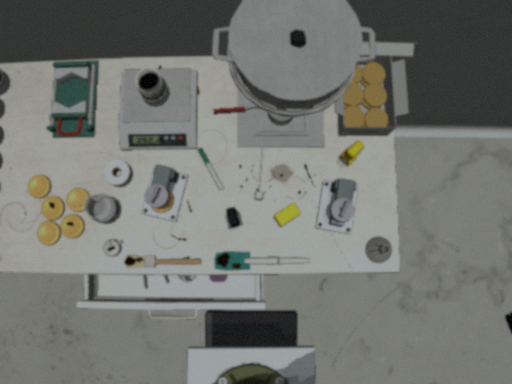

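The scene view shows a stand with an orange jar cap at (205,285), which is the spare. The other stand is at (313,178), the dark driver at (272,235), and the yellow look-alikes at (277,150) and (295,210). In the top view the target stand is at (340,205), the driver at (233,217) and the spare at (160,195).

```bash
python3 - <<'E'
from h import *
a=np.load("scene.npz");b=np.load("top.npz")
c1=cv2.resize(a["im"][140:270,220:350],None,fx=4,fy=4,interpolation=2)[:520]
c2=cv2.resize(b["im"][165:265,210:370],None,fx=4,fy=4,interpolation=2)
cv2.imwrite("pics/c1.png",c1);cv2.imwrite("pics/c2.png",c2)
W=b["W"];im=b["im"]
z=W[...,2]
def rep(name,m,W=W):
    P=W[m];P=P[np.isfinite(P[:,0])]
    if len(P)<4: print(name,"few",len(P));return
    r=cv2.minAreaRect((P[:,:2]*1000).astype(np.float32)); print(name,len(P),P.mean(0).round(4),np.percentile(P[:,2],[5,50,95]).round(3),r)
box=lambda u0,u1,v0,v1:(lambda m:(m.__setitem__((slice(v0,v1),slice(u0,u1)),True),m)[1])(np.zeros(z.shape,bool))
rep("driver",box(215,250,198,235)&(z>.095)&(z<.13))
for nm,bx in(("stop",box(315,365,175,240)),("spare",box(135,190,160,225))):
    for lo,hi in((.09,.107),(.107,.116),(.116,.14),(.14,.2)): rep(f"{nm} {lo}",bx&(z>lo)&(z<hi))
E
```

```text
driver 188 [0.4666 0.0384 0.1085] [0.104 0.109 0.113] ((467.1611633300781, 38.56041717529297), (43.846336364746094, 23.760669708251953), 15.075139045715332)
stop 0.09 724 [ 0.5046 -0.2234  0.099 ] [0.095 0.099 0.103] ((505.3463134765625, -221.57135009765625), (55.885833740234375, 102.57177734375), 86.96646881103516)
stop 0.107 11 [ 0.4822 -0.2166  0.1123] [0.107 0.114 0.116] ((486.21820068359375, -219.8804473876953), (16.383176803588867, 43.25407791137695), 52.225074768066406)
stop 0.116 66 [ 0.4823 -0.2196  0.1239] [0.119 0.124 0.128] ((481.9013671875, -219.96603393554688), (8.29604721069336, 38.65884017944336), 67.7237319946289)
stop 0.14 few 0
spare 0.09 701 [0.5397 0.2115 0.0985] [0.094 0.099 0.103] ((540.8651733398438, 215.18606567382812), (55.367408752441406, 100.68199920654297), 82.13265228271484)
spare 0.107 12 [0.5148 0.2159 0.1122] [0.108 0.113 0.116] ((512.0592651367188, 216.70518493652344), (3.803622245788574, 39.384422302246094), 60.73826599121094)
spare 0.116 66 [0.5184 0.2178 0.1235] [0.118 0.124 0.128] ((518.4287719726562, 218.58465576171875), (9.0399808883667, 39.10206604003906), 64.08609008789062)
spare 0.14 few 0
```

View pics/c1.png

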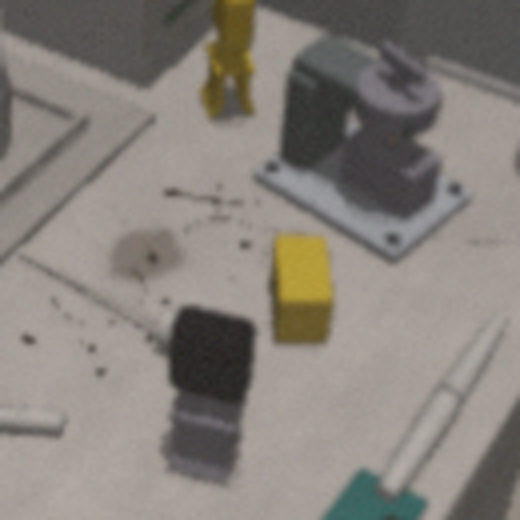

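View pics/c2.png

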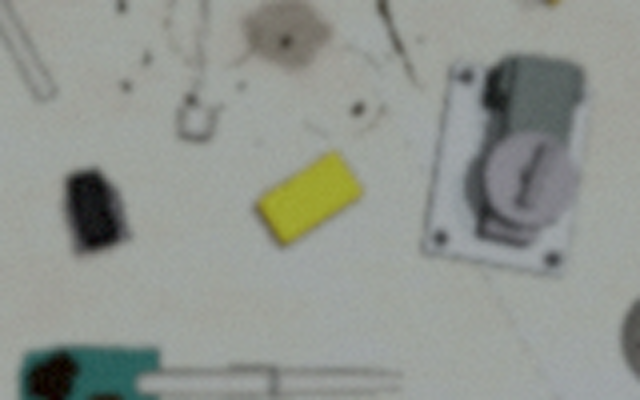

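The crops show the grey steel block under the right-hand stand, so that stand is the target, with its bar at about -22°. The dark driver stands upright at about +15°. I'll move over the target stand for a close look.

>>> move_arm(
  rows=[
    {"xyz": [3.5,-2.8,-0.8],"twist": [0,0,0],"grip": 0},
    {"xyz": [7,-5.6,-1.6],"twist": [0,0,0],"grip": 0},
    {"xyz": [10.5,-8.4,-2.4],"twist": [0,0,0],"grip": 0},
    {"xyz": [14,-11.2,-3.2],"twist": [0,0,0],"grip": 0},
    {"xyz": [17.5,-14,-4],"twist": [0,0,0],"grip": 0},
  ],
)

```text
time: 0.6
position: [0.3553, -0.4041, 0.2735]
tool_rot: [-3.082, -0.605, 0.001]
ft_force: [0.3, 0.1, -0.2]
grip_width: 0.998
```

>>> move_arm(
  rows=[
    {"xyz": [3.5,-2.8,-0.8],"twist": [0,0,0],"grip": 0},
    {"xyz": [7,-5.6,-1.6],"twist": [0,0,0],"grip": 0},
    {"xyz": [10.5,-8.4,-2.4],"twist": [0,0,0],"grip": 0},
    {"xyz": [13.7,-11.2,-3],"twist": [0,0,0],"grip": 0},
    {"xyz": [13.7,-11.2,-3],"twist": [0,0,0],"grip": 0},
  ],
)

```text
time: 1.1
position: [0.443, -0.2435, 0.3047]
tool_rot: [-3.078, -0.623, -0.005]
ft_force: [0.0, -0.2, 0.6]
grip_width: 0.999
```

```bash
cat >> h.py <<'E'
from scipy.spatial.transform import Rotation as Rn
def to_tool(p,yaw=None):
    "world target TCP -> tool-frame shift cm, twist z to bring tool x to yaw (deg, mod 180)"
    s=ctrl.get_state();R=Rn.from_rotvec(s["tool_rot"]).as_matrix()
    d=R.T@(np.array(p)-s["position"])*100
    y=np.degrees(np.arctan2(R[1,0],R[0,0]))
    out=dict(t=round(s["time"],2),pos=s["position"].round(4),yaw=round(y,2),z=R[:,2].round(3),j7=round(s["joint_positions"][6],3),shift=d.round(2))
    if yaw is not None: out["twz"]=round(-np.radians((yaw-y+90)%180-90),3)
    return out
E
python3 - <<'E'
from h import *
im,d,i=grab("wrist");W=cloud(d,i);np.savez("w1.npz",im=im,W=W);cv2.imwrite("pics/w1.png",im)
print(to_tool([.467,.0385,.25],15)); print(np.round(i["world_from_camera"],3).tolist())
z=W[...,2]
for lo,hi in((.09,.107),(.116,.135)):
    m=(z>lo)&(z<hi)&(abs(W[...,0]-.482)<.05)&(abs(W[...,1]+.22)<.05)
    P=W[m]; 
    if len(P)>5: print(lo,len(P),P.mean(0),cv2.minAreaRect((P[:,:2]*1000).astype(np.float32)))
b=np.load("top.npz")["W"];m=(b[...,2]>.15)&(b[...,0]<.72);print(b[m][::40].round(2))
E
```

```text
{'t': 1.15, 'pos': array([ 0.441 , -0.2471,  0.304 ]), 'yaw': np.float64(22.62), 'z': array([ 0.001, -0.   , -1.   ]), 'j7': np.float64(-0.716), 'shift': array([ 13.38, -25.37,   5.4 ]), 'twz': np.float64(0.133)}
[[0.388, -0.887, -0.249, 0.512], [-0.922, -0.374, -0.105, -0.214], [-0.0, 0.27, -0.963, 0.456], [0.0, 0.0, 0.0, 1.0]]
0.09 2338 [ 0.49619071 -0.21984699  0.09901568] ((493.9684143066406, -217.80169677734375), (55.03832244873047, 76.97329711914062), 88.71843719482422)
0.116 261 [ 0.48333535 -0.21737385  0.12448006] ((483.1494140625, -217.0982208251953), (7.445354461669922, 39.67371368408203), 67.32408905029297)
[[ 0.72 -0.08  0.51]
 [ 0.72 -0.07  0.51]
 [ 0.71 -0.09  0.51]
 [ 0.71 -0.07  0.51]
 [ 0.72 -0.06  0.48]
 [ 0.72 -0.    0.47]
 [ 0.71 -0.07  0.49]
 [ 0.72 -0.14  0.48]
 [ 0.72 -0.04  0.48]
 [ 0.72 -0.11  0.48]
 [ 0.72  0.02  0.47]
 [ 0.71 -0.05  0.48]
 [ 0.71 -0.12  0.48]
 [ 0.72 -0.19  0.47]
 [ 0.71 -0.03  0.48]
 [ 0.71 -0.1   0.48]
 [ 0.72 -0.17  0.47]
 [ 0.71 -0.01  0.48]
 [ 0.71 -0.08  0.49]
 [ 0.71 -0.15  0.47]
 [ 0.71  0.    0.47]
 [ 0.71 -0.06  0.48]
 [ 0.71 -0.
[... 3153 characters left out ...]
 0.41]
 [ 0.63 -0.08  0.46]
 [ 0.64 -0.01  0.4 ]
 [ 0.63 -0.07  0.45]
 [ 0.64 -0.15  0.41]
 [ 0.63 -0.07  0.45]
 [ 0.64 -0.14  0.41]
 [ 0.63 -0.07  0.44]
 [ 0.64 -0.14  0.4 ]
 [ 0.63 -0.07  0.44]
 [ 0.64 -0.15  0.4 ]
 [ 0.63 -0.08  0.43]
 [ 0.69 -0.01  0.23]
 [ 0.63 -0.08  0.43]
 [ 0.69  0.02  0.23]
 [ 0.63 -0.05  0.42]
 [ 0.63 -0.12  0.41]
 [ 0.69 -0.    0.22]
 [ 0.63 -0.08  0.41]
 [ 0.69  0.06  0.23]
 [ 0.63 -0.04  0.41]
 [ 0.63 -0.12  0.4 ]
 [ 0.68  0.01  0.23]
 [ 0.63 -0.09  0.41]
 [ 0.68  0.04  0.23]
 [ 0.62 -0.08  0.41]
 [ 0.68  0.05  0.23]
 [ 0.63 -0.08  0.4 ]
 [ 0.68  0.05  0.21]
 [ 0.62 -0.1   0.4 ]
 [ 0.62 -0.1   0.4 ]
 [ 0.62 -0.07  0.4 ]
 [ 0.24 -0.5   0.32]
 [ 0.23 -0.51  0.3 ]]
```

View pics/w1.png

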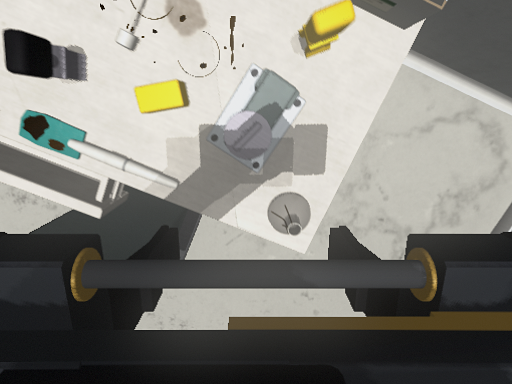

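In the wrist view the head is at (247,140), and its depth agrees with the top view: the bar centre is about (0.483, -0.2185) at -22.5°. Next is the driver.

>>> move_arm(
  rows=[
    {"xyz": [1.6,-4.5,0.8],"twist": [0,0,0.03],"grip": 0},
    {"xyz": [3.2,-9,1.6],"twist": [0,0,0.06],"grip": 0},
    {"xyz": [4.8,-13.5,2.4],"twist": [0,0,0.09],"grip": 0},
    {"xyz": [6.4,-18,3.2],"twist": [0,0,0.13],"grip": 0},
    {"xyz": [8,-22.5,4],"twist": [0,0,0.13],"grip": 0},
  ],
)

```text
time: 1.65
position: [0.4276, -0.0116, 0.2629]
tool_rot: [3.116, 0.398, -0.001]
ft_force: [0.6, 0.7, 0.5]
grip_width: 0.998
```

>>> move_arm(
  rows=[
    {"xyz": [0.5,-3,0],"twist": [0,0,0],"grip": 0},
    {"xyz": [0.5,-3,0],"twist": [0,0,0],"grip": 0},
    {"xyz": [0.5,-3,0],"twist": [0,0,0],"grip": 0},
  ],
)

```text
time: 1.95
position: [0.4253, 0.0173, 0.2633]
tool_rot: [3.115, 0.403, -0.001]
ft_force: [0.6, -0.1, -0.5]
grip_width: 1.0
```

```bash
python3 - <<'E'
from h import *
im,d,i=grab("wrist");W=cloud(d,i);cv2.imwrite("pics/w2.png",im)
z=W[...,2]
m=(z>.1)&(z<.12)&(abs(W[...,0]-.467)<.05)&(abs(W[...,1]-.0385)<.05)
P=W[m]; print(len(P))
r=cv2.minAreaRect((P[:,:2]*1000).astype(np.float32));print(r,np.median(P[:,2]))
print(to_tool([r[0][0]/1000,r[0][1]/1000,.077],15))
E
```

```text
1018
((467.97540283203125, 40.6298828125), (43.84941101074219, 23.844135284423828), 14.750288009643555) 0.10891339608390274
{'t': 2.0, 'pos': array([0.4254, 0.0166, 0.2634]), 'yaw': np.float64(14.64), 'z': array([-0.   , -0.001, -1.   ]), 'j7': np.float64(-1.293), 'shift': array([ 4.73, -1.26, 18.63]), 'twz': np.float64(-0.006)}
```

View pics/w2.png

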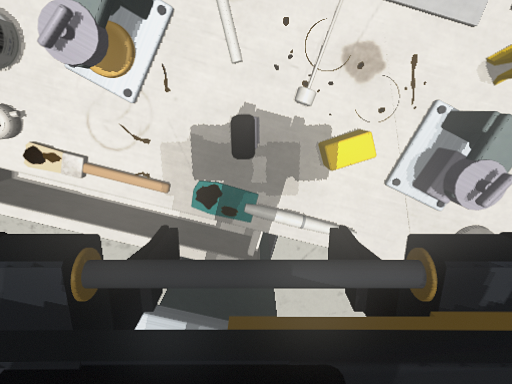

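The driver is at (243,137) in the wrist view, and its measured centre is (0.4675, 0.0400) at 14.8°. I'll centre over it, descend and grip.

>>> move_arm(
  rows=[
    {"xyz": [4.2,-1.2,0],"twist": [0,0,0],"grip": 0},
    {"xyz": [4.7,-1.2,4.5],"twist": [0,0,0],"grip": 0},
    {"xyz": [4.7,-1.2,9],"twist": [0,0,0],"grip": 0},
    {"xyz": [4.7,-1.2,13],"twist": [0,0,0],"grip": 0},
    {"xyz": [4.7,-1.2,16],"twist": [0,0,0],"grip": 0},
  ],
)

```text
time: 2.5
position: [0.4667, 0.0394, 0.1005]
tool_rot: [-3.116, -0.398, 0.005]
ft_force: [-0.4, 0.3, 0.4]
grip_width: 1.001
```

>>> move_arm(
  rows=[
    {"xyz": [0,0,2.4],"twist": [0,0,0],"grip": 0},
    {"xyz": [0,0,2.4],"twist": [0,0,0],"grip": 0},
    {"xyz": [0,0,2.4],"twist": [0,0,0],"grip": 0.5},
    {"xyz": [0,0,2.4],"twist": [0,0,0],"grip": 1},
    {"xyz": [0,0,2.4],"twist": [0,0,0],"grip": 1},
  ],
  force=35,
)

```text
time: 3.0
position: [0.4692, 0.0415, 0.081]
tool_rot: [3.115, 0.402, 0.004]
ft_force: [-0.5, -0.2, -0.7]
grip_width: 0.806
```

>>> move_arm(
  rows=[
    {"xyz": [0,0,0],"twist": [0,0,0],"grip": 1},
    {"xyz": [0,0,0],"twist": [0,0,0],"grip": 1},
    {"xyz": [0,0,0],"twist": [0,0,0],"grip": 1},
  ],
)

```text
time: 3.3
position: [0.468, 0.0419, 0.0798]
tool_rot: [3.115, 0.404, 0.001]
ft_force: [0.2, -0.4, -0.0]
grip_width: 0.536
```

>>> move_arm(
  rows=[
    {"xyz": [0,0,0],"twist": [0,0,0],"grip": 1},
    {"xyz": [0,0,0],"twist": [0,0,0],"grip": 1},
    {"xyz": [0,0,0],"twist": [0,0,0],"grip": 1},
    {"xyz": [0,0,0],"twist": [0,0,0],"grip": 1},
    {"xyz": [0,0,0],"twist": [0,0,0],"grip": 1},
  ],
)

```text
time: 3.8
position: [0.4678, 0.0418, 0.0795]
tool_rot: [3.115, 0.404, -0.0]
ft_force: [0.3, 0.4, 0.5]
grip_width: 0.273
```

```bash
python3 - <<'E'
from h import *
print(to_tool([.483,-.2185,.27],-22.5),ctrl.get_state()["grip_width"],ctrl.get_state()["ft_force"])
E
```

```text
{'t': 3.8, 'pos': array([0.4678, 0.0418, 0.0795]), 'yaw': np.float64(14.77), 'z': array([-0., -0., -1.]), 'j7': np.float64(-1.544), 'shift': array([ -5.17,  25.56, -19.05]), 'twz': np.float64(0.65)} 0.27280531648759865 [0.30385388 0.44177788 0.49247768]
```

>>> move_arm(
  rows=[
    {"xyz": [0,0,-4],"twist": [0,0,0],"grip": 1},
    {"xyz": [0,0,-8],"twist": [0,0,0],"grip": 1},
    {"xyz": [0,0,-12],"twist": [0,0,0],"grip": 1},
    {"xyz": [0,0,-15.5],"twist": [0,0,0],"grip": 1},
    {"xyz": [0,0,-15.5],"twist": [0,0,0],"grip": 1},
  ],
)

```text
time: 4.3
position: [0.4706, 0.0425, 0.239]
tool_rot: [3.113, 0.404, 0.013]
ft_force: [0.5, -0.3, -2.5]
grip_width: 0.274
```

>>> move_arm(
  rows=[
    {"xyz": [-0.8,4,0],"twist": [0,0,0.1],"grip": 1},
    {"xyz": [-1.6,8,0],"twist": [0,0,0.2],"grip": 1},
    {"xyz": [-2.4,12,0],"twist": [0,0,0.3],"grip": 1},
    {"xyz": [-3.2,16,0],"twist": [0,0,0.4],"grip": 1},
    {"xyz": [-4,20,0],"twist": [0,0,0.5],"grip": 1},
  ],
)

```text
time: 4.8
position: [0.4791, -0.1629, 0.2326]
tool_rot: [-3.117, 0.386, 0.004]
ft_force: [1.0, 0.5, -2.6]
grip_width: 0.275
```

```bash
python3 - <<'E'
from h import *
print(to_tool([.483,-.2185,.235],-22.5),ctrl.get_state()["grip_width"],ctrl.get_state()["ft_force"])
E
```

```text
{'t': 4.8, 'pos': array([ 0.4791, -0.1629,  0.2326]), 'yaw': np.float64(-14.1), 'z': array([-0.003,  0.001, -1.   ]), 'j7': np.float64(-1.557), 'shift': array([ 1.73,  5.3 , -0.24]), 'twz': np.float64(0.147)} 0.27465987182387136 [ 0.96377984  0.51883428 -2.62089261]
```

>>> move_arm(
  rows=[
    {"xyz": [0.9,2.6,0],"twist": [0,0,0.07],"grip": 1},
    {"xyz": [1.7,5.1,0],"twist": [0,0,0.14],"grip": 1},
    {"xyz": [1.7,5.1,0],"twist": [0,0,0.14],"grip": 1},
    {"xyz": [1.7,5.1,0],"twist": [0,0,0.14],"grip": 1},
    {"xyz": [1.7,5.1,0],"twist": [0,0,0.14],"grip": 1},
  ],
)

```text
time: 5.3
position: [0.4842, -0.2137, 0.2334]
tool_rot: [-3.084, 0.593, 0.003]
ft_force: [-0.4, 0.2, -2.0]
grip_width: 0.274
```

```bash
python3 - <<'E'
from h import *
im,d,i=grab("wrist");W=cloud(d,i);z=W[...,2]
print(to_tool([.483,-.2185,.18],-22.5),ctrl.get_state()["grip_width"])
s=cv2.resize(grab("scene")[0][130:220,250:370],None,fx=4,fy=4)
w=cv2.resize(im[:,:],None,fx=.6,fy=.6);
c=np.zeros((600,480,3),np.uint8);c[:360]=s;c[360:590,:307]=w[:230];cv2.imwrite("pics/m1.png",c)
E
```

```text
{'t': 5.35, 'pos': array([ 0.4844, -0.2136,  0.2338]), 'yaw': np.float64(-21.75), 'z': array([-0.001,  0.001, -1.   ]), 'j7': np.float64(-1.621), 'shift': array([0.06, 0.51, 5.38]), 'twz': np.float64(0.013)} 0.2730885888846715
```

View pics/m1.png

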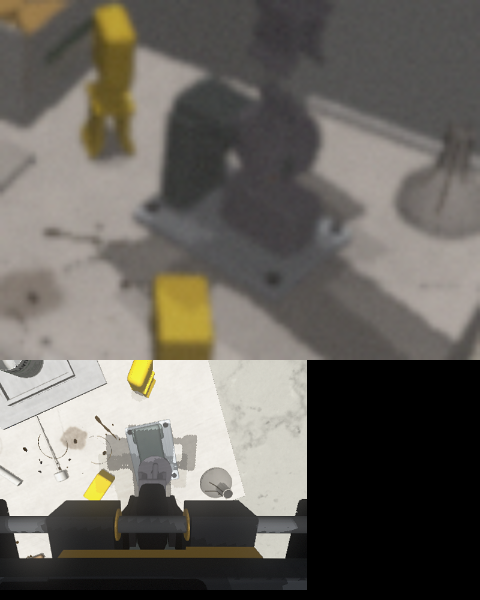

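The crop shows the driver held upright in front of the head and lined up with it. I'll shift 3.5 mm and lower it onto the bar.

>>> move_arm(
  rows=[
    {"xyz": [0,0.4,0],"twist": [0,0,0.01],"grip": 1},
    {"xyz": [0,0.4,1],"twist": [0,0,0.01],"grip": 1},
    {"xyz": [0,0.4,2],"twist": [0,0,0.01],"grip": 1},
    {"xyz": [0,0.4,3],"twist": [0,0,0.01],"grip": 1},
    {"xyz": [0,0.4,3],"twist": [0,0,0.01],"grip": 1},
  ],
)

```text
time: 5.9
position: [0.4816, -0.2184, 0.2022]
tool_rot: [-3.08, 0.612, 0.006]
ft_force: [-0.8, 0.8, -3.1]
grip_width: 0.274
```

>>> move_arm(
  rows=[
    {"xyz": [0,0,0.6],"twist": [0,0,0],"grip": 1},
    {"xyz": [0,0,1.2],"twist": [0,0,0],"grip": 1},
    {"xyz": [0,0,1.7],"twist": [0,0,0],"grip": 1},
    {"xyz": [0,0,1.7],"twist": [0,0,0],"grip": 1},
  ],
)

```text
time: 6.3
position: [0.4825, -0.2188, 0.1867]
tool_rot: [-3.081, 0.612, 0.002]
ft_force: [-0.6, 0.2, -2.6]
grip_width: 0.277
```

```bash
python3 - <<'E'
from h import *
s=ctrl.get_state();print(to_tool([.483,-.2175,.1795],-22.5),s["grip_width"],s["ft_force"],s["torque"])
E
```

```text
{'t': 6.3, 'pos': array([ 0.4825, -0.2188,  0.1867]), 'yaw': np.float64(-22.47), 'z': array([-0.001,  0.001, -1.   ]), 'j7': np.float64(-1.638), 'shift': array([ 0.  , -0.14,  0.72]), 'twz': np.float64(0.001)} 0.2769784251833295 [-0.61501271  0.18849469 -2.57974889] [ 0.06751927 -0.02155933  0.00738622]
```

>>> move_arm(
  rows=[
    {"xyz": [0,0,0.4],"twist": [0,0,0],"grip": 1},
    {"xyz": [0,0,0.7],"twist": [0,0,0],"grip": 1},
    {"xyz": [0,0,0.7],"twist": [0,0,0],"grip": 1},
    {"xyz": [0,0,0.7],"twist": [0,0,0],"grip": 1},
  ],
)

```text
time: 6.7
position: [0.484, -0.2191, 0.1818]
tool_rot: [3.081, -0.612, 0.004]
ft_force: [-0.8, 0.2, 4.8]
grip_width: 0.274
```

```bash
python3 - <<'E'
from h import *
s=ctrl.get_state();print(to_tool([.483,-.2175,.1795],-22.5),s["grip_width"],s["ft_force"],s["torque"])
E
```

```text
{'t': 6.7, 'pos': array([ 0.484 , -0.2191,  0.1818]), 'yaw': np.float64(-22.47), 'z': array([ 0.002, -0.001, -1.   ]), 'j7': np.float64(-1.64), 'shift': array([-0.15, -0.11,  0.23]), 'twz': np.float64(0.001)} 0.2737516884215342 [-0.75384515  0.22970531  4.79461134] [0.20857383 0.00623313 0.0019884 ]
```

The fork is seated: grip height is about 0.187 m and the contact force about 7 N. Next I'll refine the starting screw angle from the saved depth.

```bash
python3 - <<'E'
from h import *
W=np.load("w1.npz")["W"];t=np.load("top.npz")["W"]
for nm,A,c in(("w",W,(.4831,-.2171)),("t",t,(.482,-.22)),("t spare",t,(.5184,.2186))):
    a=np.radians(-22.5 if c[1]<0 else -26);u=(A[...,0]-c[0])*np.cos(a)+(A[...,1]-c[1])*np.sin(a);v=-(A[...,0]-c[0])*np.sin(a)+(A[...,1]-c[1])*np.cos(a);z=A[...,2]
    r=np.hypot(u,v);bar=(abs(u)<16)&(abs(u)<.016)&(abs(v)<.0025)&(z>.115);bo=(r<.024)&(abs(v)>.009)&(z<.11)&(z>.09)
    print(nm,bar.sum(),bo.sum(),np.median(z[bar])-np.median(z[bo]),np.mean(z[bar])-np.mean(z[bo]))
E
```

```text
w 145 728 0.02507538460628078 0.025072841593238235
t 29 172 0.025534807853629382 0.025125000598796715
t spare 33 167 0.0247961959579186 0.024488299350465606
```

>>> move_arm(
  rows=[
    {"xyz": [0,0,-0.1],"twist": [0,0,0.08],"grip": 1},
    {"xyz": [0,0,-0.1],"twist": [0,0,0.16],"grip": 1},
    {"xyz": [0,0,-0.1],"twist": [0,0,0.24],"grip": 1},
    {"xyz": [0,0,-0.1],"twist": [0,0,0.32],"grip": 1},
    {"xyz": [0,0,-0.1],"twist": [0,0,0.4],"grip": 1},
  ],
)

```text
time: 7.2
position: [0.4828, -0.2177, 0.1799]
tool_rot: [-2.896, 1.214, 0.002]
ft_force: [3.6, 1.4, -8.1]
grip_width: 0.27
```

```bash
python3 - <<'E'
from h import *
s=ctrl.get_state();print(to_tool([.483,-.2175,.1795],-22.5),s["grip_width"],s["ft_force"],s["torque"])
E
```

```text
{'t': 7.2, 'pos': array([ 0.4828, -0.2177,  0.1799]), 'yaw': np.float64(-45.51), 'z': array([-0.001,  0.002, -1.   ]), 'j7': np.float64(-2.039), 'shift': array([ 0.  , -0.03,  0.04]), 'twz': np.float64(-0.402)} 0.26970765683779174 [ 3.57818734  1.40166362 -8.14453225] [ 0.39409435 -0.6447914   0.19108099]
```

The start angle is about 0.24, from bar heights of 25.1 and 25.5 mm. Aiming for a screw angle of about 1.03 means a total turn of about 0.92, including slack.

>>> move_arm(
  rows=[
    {"xyz": [0,0,0.1],"twist": [0,0,0.08],"grip": 1},
    {"xyz": [0,0,0.1],"twist": [0,0,0.16],"grip": 1},
    {"xyz": [0,0,0.1],"twist": [0,0,0.24],"grip": 1},
    {"xyz": [0,0,0.1],"twist": [0,0,0.3],"grip": 1},
    {"xyz": [0,0,0.1],"twist": [0,0,0.36],"grip": 1},
  ],
)

```text
time: 7.7
position: [0.483, -0.2177, 0.1795]
tool_rot: [-2.633, 1.712, 0.002]
ft_force: [1.9, 1.2, -3.3]
grip_width: 0.274
```

```bash
python3 - <<'E'
from h import *
s=ctrl.get_state();print(to_tool([.483,-.2175,.1795],-22.5),s["grip_width"],s["ft_force"],s["torque"])
E
```

```text
{'t': 7.7, 'pos': array([ 0.483 , -0.2177,  0.1795]), 'yaw': np.float64(-66.08), 'z': array([-0.   ,  0.002, -1.   ]), 'j7': np.float64(-2.396), 'shift': array([-0.02, -0.01, -0.  ]), 'twz': np.float64(-0.761)} 0.2739827175774466 [ 1.89702569  1.16162934 -3.34472633] [ 0.60204988 -0.46421936  0.20134377]
```

>>> move_arm(
  rows=[
    {"xyz": [0,0,0],"twist": [0,0,0.05],"grip": 1},
    {"xyz": [0,0,0],"twist": [0,0,0.1],"grip": 1},
    {"xyz": [0,0,0],"twist": [0,0,0.15],"grip": 1},
    {"xyz": [0,0,0],"twist": [0,0,0.15],"grip": 1},
    {"xyz": [0,0,0],"twist": [0,0,0.15],"grip": 1},
  ],
)

```text
time: 8.2
position: [0.4831, -0.2178, 0.1797]
tool_rot: [-2.5, 1.901, 0.002]
ft_force: [2.2, 3.3, -6.1]
grip_width: 0.272
```

```bash
python3 - <<'E'
from h import *
s=ctrl.get_state();print(to_tool([.483,-.2175,.1795],-22.5),s["grip_width"],s["ft_force"],s["torque"])
im=grab("scene")[0];cv2.imwrite("pics/s3.png",cv2.resize(im[120:230,250:390],None,fx=5,fy=5,interpolation=2))
E
```

```text
{'t': 8.2, 'pos': array([ 0.4831, -0.2178,  0.1797]), 'yaw': np.float64(-74.5), 'z': array([-0.   ,  0.002, -1.   ]), 'j7': np.float64(-2.542), 'shift': array([-0.03, -0.  ,  0.02]), 'twz': np.float64(-0.907)} 0.2722151916525517 [ 2.16929565  3.33783621 -6.09298951] [ 0.80486739 -0.70002596  0.15030097]
```

View pics/s3.png

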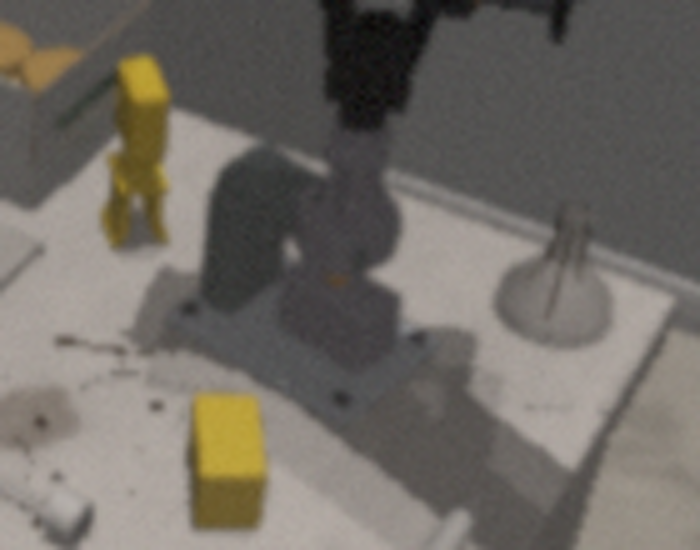

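The fork is down on the boss and the brass tip meets the block at (337,280). I'll relax the twist slightly and open.

>>> move_arm(
  rows=[
    {"xyz": [0,0,0],"twist": [0,0,-0.04],"grip": 1},
    {"xyz": [0,0,0],"twist": [0,0,-0.04],"grip": 0.6},
    {"xyz": [0,0,0],"twist": [0,0,-0.04],"grip": 0.4},
    {"xyz": [0,0,0],"twist": [0,0,-0.04],"grip": 0.2},
    {"xyz": [0,0,0],"twist": [0,0,-0.04],"grip": 0},
  ],
  force=10,
)

```text
time: 8.75
position: [0.4829, -0.2194, 0.1809]
tool_rot: [2.535, -1.854, 0.001]
ft_force: [-0.4, -0.6, 0.1]
grip_width: 0.552
```

>>> move_arm(
  rows=[
    {"xyz": [0,0,0],"twist": [0,0,0],"grip": 0},
    {"xyz": [0,0,0],"twist": [0,0,0],"grip": 0},
    {"xyz": [0,0,0],"twist": [0,0,0],"grip": 0},
    {"xyz": [0,0,0],"twist": [0,0,0],"grip": 0},
    {"xyz": [0,0,0],"twist": [0,0,0],"grip": 0},
  ],
)

```text
time: 9.25
position: [0.4829, -0.219, 0.1805]
tool_rot: [2.536, -1.854, -0.0]
ft_force: [-0.0, -0.9, -0.4]
grip_width: 0.964
```

>>> move_arm(
  rows=[
    {"xyz": [0,0,-2],"twist": [0,0,0],"grip": 0},
    {"xyz": [0,0,-5],"twist": [0,0,0],"grip": 0},
    {"xyz": [0,0,-9],"twist": [0,0,0],"grip": 0},
    {"xyz": [-4,0,-11],"twist": [0,0,0],"grip": 0},
    {"xyz": [-7,0,-12],"twist": [0,0,0],"grip": 0},
  ],
)

```text
time: 9.75
position: [0.4624, -0.1511, 0.303]
tool_rot: [-2.535, 1.853, -0.005]
ft_force: [0.8, 1.3, 0.5]
grip_width: 1.001
```

>>> move_arm(
  rows=[
    {"xyz": [-4,0,0],"twist": [0,0,0],"grip": 0},
    {"xyz": [-6,0,0],"twist": [0,0,0],"grip": 0},
    {"xyz": [-6,0,0],"twist": [0,0,0],"grip": 0},
  ],
)

```text
time: 10.05
position: [0.4432, -0.0923, 0.3009]
tool_rot: [2.54, -1.847, 0.002]
ft_force: [0.2, -0.4, 0.5]
grip_width: 1.0
```

```bash
python3 - <<'E'
from h import *
im,d,i=grab("wrist");W=cloud(d,i);z=W[...,2]
near=np.hypot(W[...,0]-.483,W[...,1]+.2175)<.05
P=W[near&(z>.19)&(z<.225)];print(len(P),P.mean(0),cv2.minAreaRect((P[:,:2]*1000).astype(np.float32)))
print(ctrl.get_state()["time"],ctrl.get_state()["ft_force"])
s,ds,is_=grab("scene");S=cloud(ds,is_)
a=cv2.resize(s[120:230,250:390],None,fx=4,fy=4,interpolation=2)
w=cv2.resize(im[:240],None,fx=.7,fy=.7)[:160]
c=np.zeros((600,560,3),np.uint8);c[:440]=a;c[440:600,:w.shape[1]]=w;cv2.imwrite("pics/f1.png",c)
def block(Wc):
    m=(np.hypot(Wc[...,0]-.483,Wc[...,1]+.2175)<.06)&(Wc[...,2]>.044)&(Wc[...,2]<.055);return Wc[m].mean(0).round(4),m.sum()
print("block top now",block(S),"before",block(np.load("scene.npz")["W"]))
E
```

```text
1967 [ 0.48221162 -0.21520224  0.20802281] ((482.2010498046875, -215.7176971435547), (23.601341247558594, 39.03284454345703), 17.293025970458984)
10.1 [-0.66620672 -0.64894322  0.5647134 ]
block top now (array([ 0.4835, -0.2129,  0.05  ]), np.int64(204)) before (array([ 0.4825, -0.2134,  0.05  ]), np.int64(214))
```

View pics/f1.png

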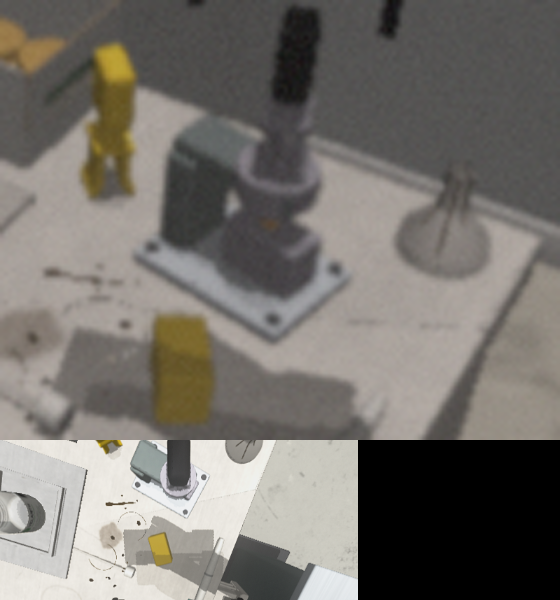

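The driver stands upright at the axis with yaw -72.7°, and the block top is unmoved at (0.4835, -0.213). The estimated screw angle is about 1.02, so the tip should be pushed in about 2.3 mm. I'll hand it in.

```bash
python3 -c "
from bench import ctrl
print(ctrl.close_job())"
```

```text
the job is handed in; nothing more can be done
None
```

I picked up the dark driver, set it over the bar head on the stand with the steel block, turned the screw clockwise, let go and backed off. I handed the job in at about 10 s of the 38 s; it gave no verdict.

**Last checks:**
- **Driver:** it stands upright, its centre about 2 mm from the screw's axis and its top at about 0.208 m, which fits its fork resting on the boss.
- **Block:** its top is within about 1 mm of where it started and at the same height.
- **Gripper:** it is well clear and feels no contact. I never went near the other stand, but did not re-measure its screw.

**Tip push-in:** this is estimated, not measured, because the driver hides the bar. From a start of about 0.24 rad and about 0.78 rad of turn (after taking off the fork's slack), the screw should be at about 1.02 rad. That puts the tip about 2.3 mm in, roughly 1.4 to 3.2 mm given the errors, against the required 0.3 to 6 mm. The picture shows the brass tip on the block, which agrees.

**Disagreements:** the cameras differed by 2–3 mm on the bar's position, less than the fork's lead-in allows. The driver also settled about 2 mm lower once turning began.

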